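# Lay out the stripped engine on its layout boards

### The job

Lay out the stripped mower engine for inspection: put the crankshaft, the camshaft, the piston and the carburetor float each on the white board whose black silhouette matches it, centred on the silhouette, with the crankshaft and the float also lined up with theirs (either end may point either way). Keep every part the way up it is now (camshaft standing on its gear, piston crown up), set it down gently rather than dropping it, and leave the valve spring and the socket standing where they are.

Things in the scene. Friction and masses are not known exactly. Their poses are not given: they have to be found in the camera images.
- crankshaft: Dark steel crankshaft lying level along its own y, 165 mm long, balanced, resting on two flat-bottomed webs (16 mm thick along y, 12 mm gap, 44 mm over both, centred), which are 46 mm wide along x up to 34 mm height, then 32 mm wide up to 60 mm. Round shafts stick out along y, 26 mm up. Grip across both webs along x, below 34 mm height. 0.5-0.8 kg. Origin under its middle, on its underside; z up.
- camshaft: Camshaft standing on its white nylon gear: gear 78 mm across the teeth and 12 mm thick at the bottom, 28 mm hub to 18 mm height, two small cam lobes between 22 and 48 mm, above them a plain round steel shaft of 14 mm diameter up to 95 mm, to be gripped from any side above 50 mm. 0.16-0.26 kg. Origin on the shaft's axis at the gear's underside; z up along the shaft.
- piston: Aluminium piston standing on its skirt with the flat crown up: a round cylinder 55 mm in diameter and 50 mm tall with three dark ring lines near the top. Can be gripped from any side across its diameter. 0.10 to 0.17 kg. Origin under its middle, on its underside; z up.
- float: Twin brass carburetor float lying flat: two round drums 26 mm in diameter and 16 mm tall side by side along its own x axis, centres at x = -17 and +17 mm, so 60 mm over both, joined by a thin bridge 8 mm wide (top at 18 mm). Can be gripped from above along x over both drums. 24 to 39 g. Origin under its middle, on its underside; z up.
- crankshaft_board: Fixed white-painted board, 6 mm thick, lying flat on the counter, painted black with the crankshaft's shape seen from above: a 165 mm long bar along the board's y axis with a 46 mm wide, 44 mm long block in its middle. The board is 80 mm (x) by 180 mm (y). Origin on the counter under the middle of the board and of the shape (the board's top is at z = +6 mm); z up.
- camshaft_board: Fixed white-painted board, 6 mm thick, lying flat on the counter, painted black with the camshaft's gear seen from above: a toothed disc 78 mm across. The board is 110 mm square. Origin on the counter under the middle of the board and of the shape (the board's top is at z = +6 mm); z up.
- piston_board: Fixed white-painted board, 6 mm thick, lying flat on the counter, painted black with the piston seen from above: a plain smooth disc 55 mm across. The board is 90 mm square. Origin on the counter under the middle of the board and of the shape (the board's top is at z = +6 mm); z up.
- float_board: Fixed white-painted board, 6 mm thick, lying flat on the counter, painted black with the float seen from above: two touching-close 26 mm discs joined by a bar, 60 mm over both along the board's x axis. The board is 100 mm (x) by 80 mm (y). Origin on the counter under the middle of the board and of the shape (the board's top is at z = +6 mm); z up.
- valve_spring: Steel coil spring standing upright among the parts, 22 mm in diameter, 30 mm tall; it stays where it is. Origin under its middle.
- socket: Steel wrench socket, a plain ring 23 mm in diameter and 30 mm tall with a 15 mm hole, standing among the parts; it stays where it is. Origin under its middle.
There are look-alikes about, which are no part of the job. Leave any orange or purple look-alike of the crankshaft_board alone. Of the things shaped like the crankshaft, the steel one is meant.

How it is judged (in metres and radians):
At the end, for the whole second after the job is handed in: Each of the four parts rests on its own board, upright within 0.12 rad, underside 3 to 10 mm above the board's origin, middle within 12 mm of the board's middle, the crankshaft within 0.2 rad and the float within 0.26 rad of the silhouette's line (either way round), released and still (horizontal distance between crankshaft and crankshaft_board below 0.012 m and z of crankshaft in the frame of crankshaft_board between 0.003 and 0.01 m and angle between each of crankshaft, camshaft, piston, float's own z axis and vertical below 0.12 rad and linear speed of each of crankshaft, camshaft, piston, float below 0.02 m/s and angular speed of each of crankshaft, camshaft, piston, float below 0.3 rad/s and angle between the y axis of crankshaft and the y axis of crankshaft_board, either way round below 0.2 rad and horizontal distance between camshaft and camshaft_board below 0.012 m and z of camshaft in the frame of camshaft_board between 0.003 and 0.01 m and horizontal distance between piston and piston_board below 0.012 m and z of piston in the frame of piston_board between 0.003 and 0.01 m and horizontal distance between float and float_board below 0.012 m and z of float in the frame of float_board between 0.003 and 0.01 m and angle between the x axis of float and the x axis of float_board, either way round below 0.26 rad); the robot touches nothing.
It fails at once if a part is dropped (faster than 0.7 m/s while the fingers do not touch it: a fall of more than about 25 mm) ((contact force between crankshaft and the fingers below 0.01 N and linear speed of crankshaft above 0.7 m/s) or (contact force between camshaft and the fingers below 0.01 N and linear speed of camshaft above 0.7 m/s) or (contact force between piston and the fingers below 0.01 N and linear speed of piston above 0.7 m/s) or (contact force between float and the fingers below 0.01 N and linear speed of float above 0.7 m/s)).
It fails at once if the valve spring is pushed more than 20 mm from its place or knocked over (distance of valve_spring from where it was at the start of the episode above 0.02 m or angle between valve_spring's own z axis and vertical above 0.5 rad).
It fails at once if the socket is pushed more than 20 mm from its place or knocked over (distance of socket from where it was at the start of the episode above 0.02 m or angle between socket's own z axis and vertical above 0.5 rad).
It also fails if it takes over 109 s, if anything falls off the work surface, if the arm or the gripper's body presses on something with over 40 N, if the wrist force passes 120 N, or if a joint passes its speed limit or range.

### The arm

A 6-joint arm with a two-finger parallel gripper is mounted at the origin on the work surface. World frame = base frame: x ahead of the robot, y to its left, z up, the work surface at z = 0. Lengths are in mm, angles in degrees, forces in N, time in s.
With the tool pointing down it reaches from about 350 to 850 mm from the base axis. Payload 8.1 kg.
Tool frame: the origin (TCP) lies midway between the tips of the shut fingers; the grasp point (between the pads) lies 19 mm behind it; z points along the fingers, y is the line along which they close (so a half turn about z gives the same grasp; the last joint's range is limited). The gripper opens to 85 mm and grips with 20 to 120 N. Pads are 22 mm wide; open, the fingers measure 114 mm over their backs; the gripper's body (76 mm by 85 mm) begins 54 mm behind the grasp point. The pads swing forward as they close: fully open they stand 13 mm farther back than shut.
Start: joints at [-80.581, 7.471, 85.268, -0, 87.261, -4.893], TCP at [148.346, -581.377, 231.292] pointing down, gripper open.
Joint ranges: [-169.43, 169.43], [-51.17, 129.36], [1.28, 143.12], [-76.62, 256.62], [0, 156.53], [-152.29, 152.29]. Speed limits (degrees/s): [136.94, 136.94, 159.86, 180, 180, 180].

### API

Orientations are given as [roll, pitch, yaw] about the fixed x, y, z axes, in that order (R = Rz(yaw) Ry(pitch) Rx(roll)).
In Python, from bench import r gives the robot as it stands.
- The arm moves only by the tool send_rows, never from a script. Its argument "increments" is a list of rows, each a list of 6 numbers: the shift along the tool's x, y, z in mm, then the turn, a rotation vector about the tool's x, y, z in rad. A call has 1 to 5 rows; each row shifts and turns the commanded pose from where the row before left it, along the tool's axes as they then stand; what a row does not reach is not made up. A row lasts 1/8 s, in which the tool goes at most 62.5 mm and 10.7 degrees, less where a joint would pass 70% of its speed; a pose out of reach is approached as far as the arm can. A call is refused whole if a number of a shift passes 62.5 or a number of a turn 0.188, either way. A call with a gripper value outside its range is refused whole. "grip" is the closure, from -1 (fully open) to 1 (shut), set as the call begins (left out, the last holds). The fingers move at their own pace and stop on an object; "grip_force" is the grip in N (left out, the last holds). Time passes only in rows, so rows that do not move let the fingers close. It gives the time, the measured TCP pose, the force, the opening and the grip force at its end, in the units of the state.
- r.sense(): the state, without advancing time (a new reading comes with each control period).
- r.snapshot(name): name is "side" or "top"; returns a dict with "img" (480x640x3 uint8, blue, green, red), "z_map" (480x640 float32, mm along the optical axis (not along the pixel's ray), 0 where there is no reading), "fx", "fy", "cx", "cy" (pixels), "D" ([k1, k2, p1, p2, k3] as OpenCV has them; the pictures are not rectified), "view" (4x4, takes a point from world to camera coordinates). Camera axes: x right, y down, z forward; pixel columns grow to the right and rows downward; lengths in mm; the calibration is good to about 2 mm. A picture is of the moment at which its call begins.
- r.hand_in(): hands the job in; it is judged then, once.
The state is a dict: "time": time; "joint_pos": joint angles; "qd": joint speeds; "joint_efforts": joint torques, N m; "tool_pos": TCP position; "tcp_rot": TCP orientation; "ft_force": force on the tool from outside, world axes, zero at the start; "wrist_torque": the same for the moment, N m; "finger_gap": finger opening in mm; "grip_force": force on a finger pad.
Only numpy, scipy, OpenCV 4.12 (cv2) and the standard library are available. Lean on these libraries where they do the work, as an engineer would, in place of code of your own. Each camera call takes 0.05 s, during which the arm holds its last target. There are 200 camera calls.

## Working session

There is one attempt and no reset: what is moved stays moved. The work goes in short steps, Python scripts to look and compute and a tool call to move; the robot and the scene stay as the last step left them, time stands still between calls to the robot, and variables do not carry over. Pictures are saved under pics/ and viewed, at most 16 in all, crops included, and the job is handed in when it is done.

Besides the shell and the picture viewer there is one more tool, called after "Emit:" by a JSON object that holds its "op" and its "data". send_rows: Moves the arm, as the interface text tells. Its arguments: {"type":"object","properties":{"increments":{"type":"array"},"grip":{"type":"number"},"grip_force":{"type":"number"}},"required":["increments"]}

```bash
ls; mkdir -p pics; python3 - <<'E'
from bench import r
import cv2
print(r.sense())
for n in("top","side"):
    s=r.snapshot(n); cv2.imwrite(f"pics/{n}0.png",s["img"]); print(n,s["fx"],s["fy"],s["cx"],s["cy"],s["D"],s["view"])
E
```

```text
pics
{'time': 0.0, 'joint_pos': array([-8.05804932e+01,  7.51576390e+00,  8.53325958e+01, -3.40521878e-04,
        8.72642495e+01, -4.89310687e+00]), 'qd': array([-0.0409533 , -0.03786203,  0.05401349, -0.07328086,  0.12105538,
        0.11709231]), 'joint_efforts': array([-2.34499981e-03, -5.69397783e+01, -5.00556099e+01, -3.09490097e-04,
        1.48916454e-02,  7.43584701e-05]), 'tool_pos': array([ 148.24900145, -580.78445059,  230.20585265]), 'tcp_rot': array([-1.79887772e+02, -9.26636803e-03,  1.43126212e+01]), 'ft_force': array([-0.11727993,  0.09063593, -0.1372805 ]), 'wrist_torque': array([-0.04389719, -0.04394486, -0.01725727]), 'grip_force': 0.0, 'finger_gap': 85.66985357800962}
top 539.9127142859893 539.9127142859893 320.16099992409994 238.63921614727002 [-0.01896877  0.          0.          0.          0.        ] [[ 2.05583321e-02 -9.99773643e-01 -5.47885127e-03 -5.90473049e+01]
 [-9.94539930e-01 -1.98893096e-02 -1.02443851e-01  4.36869980e+02]
 [ 1.02311692e-01  7.55501107e-03 -9.94723700e-01  1.12776239e+03]
 [ 0.00000000e+00  0.00000000e+00  0.00000000e+00  1.00000000e+00]]
side 473.11256383527467 473.11256383527467 316.1402382933813 240.6580917298877 [0.02884193 0.         0.         0.         0.        ] [[ 9.99116786e-01 -4.16348814e-02 -5.67318215e-03 -4.26012691e+02]
 [-2.71841969e-02 -5.37498323e-01 -8.42826537e-01  1.78125965e+00]
 [ 3.20416570e-02  8.42236362e-01 -5.38155408e-01  1.17926191e+03]
 [ 0.00000000e+00  0.00000000e+00  0.00000000e+00  1.00000000e+00]]
```

View pics/top0.png

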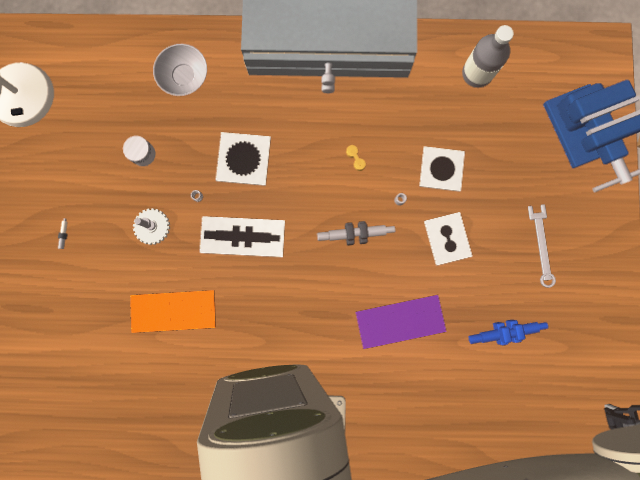

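View pics/side0.png

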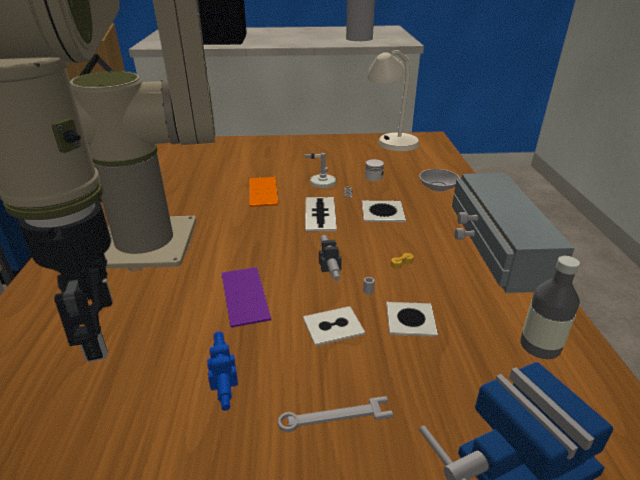

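The pictures show, in top-view pixels:
- **Crankshaft candidates:** the steel one at (356,233) is the one meant. The blue look-alike is at (508,332).
- **Crankshaft boards:** the white one at (242,236) is the one meant. Orange (172,311) and purple (400,322) are to be left alone.
- **Camshaft:** (150,225), with its toothed board at (243,158).
- **Piston:** (138,150), with its plain disc board at (442,168).
- **Float:** (355,157), with its board at (448,238).
- **Leave alone:** spring (196,195) and socket (400,198).

```bash
cat > h.py <<'E'
import numpy as np, cv2
from bench import r
def ray(s,uv,z):
    uv=np.asarray(uv,float).reshape(-1,1,2)
    K=np.array([[s["fx"],0,s["cx"]],[0,s["fy"],s["cy"]],[0,0,1]])
    p=cv2.undistortPoints(uv,K,np.array(s["D"])).reshape(-1,2)
    R=s["view"][:3,:3];c=-R.T@s["view"][:3,3]
    d=np.c_[p,np.ones(len(p))]@R
    return c+d*((z-c[2])/d[:,2])[:,None]
def cloud(s):
    v,u=np.mgrid[0:480,0:640]
    uv=np.c_[u.ravel(),v.ravel()].astype(float)
    K=np.array([[s["fx"],0,s["cx"]],[0,s["fy"],s["cy"]],[0,0,1]])
    p=cv2.undistortPoints(uv.reshape(-1,1,2),K,np.array(s["D"])).reshape(-1,2)
    zz=s["z_map"].ravel()[:,None]
    P=(np.c_[p,np.ones(len(p))]*zz-s["view"][:3,3])@s["view"][:3,:3]
    P[zz[:,0]==0]=np.nan
    return P.reshape(480,640,3)
def pca(P):
    P=P[:,:2];c=P.mean(0);w,V=np.linalg.eigh(np.cov((P-c).T));a=V[:,1]
    return np.degrees(np.arctan2(a[1],a[0]))
def pts(m): v,u=np.nonzero(m);return np.c_[u,v]
def win(m,u,v,h):
    o=np.zeros_like(m);o[v-h:v+h,u-h:u+h]=m[v-h:v+h,u-h:u+h];return o
E
python3 - <<'E'
from h import *
s=r.snapshot("top");im=s["img"];hsv=cv2.cvtColor(im,cv2.COLOR_BGR2HSV);C=cloud(s)
H,S,V=[hsv[...,i] for i in range(3)]
white=((S<50)&(V>170)).astype(np.uint8)
for n,u,v,h in(("crankB",242,236,50),("camB",243,158,36),("pisB",442,168,33),("floB",448,238,33)):
    m=win(white,u,v,h);cn=max(cv2.findContours(m,0,2)[0],key=cv2.contourArea)
    rc=cv2.minAreaRect(ray(s,cn,6)[:,:2].astype(np.float32))
    f=np.zeros_like(m);cv2.drawContours(f,[cn],-1,1,-1);f=cv2.erode(f,np.ones((5,5)))
    b=f&(V<100);P=ray(s,pts(b),6)
    k=P[:,:2]; 
    print(n,"rect",np.round(rc[0],1),np.round(rc[1],1),round(rc[2],1),"sil",P.mean(0).round(1),"axis",round(pca(P),1),"minmaxmid",np.round(cv2.minAreaRect(k.astype(np.float32))[0],1))
y=win(((H>15)&(H<32)&(S>150)&(V>130)).astype(np.uint8),355,157,25);
P=ray(s,pts(y),16);print("float",y.sum(),cv2.minAreaRect(P[:,:2].astype(np.float32)),pca(P))
Z=C[...,2]
print("table z",np.nanmedian(Z[280:290,250:330]))
for n,u,v,h,lo,hi in(("crank",356,233,45,10,70),("cranktop",356,233,20,50,70),("cam gear",150,225,25,6,16),("cam shaft",150,225,25,80,110),("piston",138,150,22,40,60),("spring",196,195,10,8,40),("socket",400,198,10,20,40),("float",355,157,20,10,25)):
    m=win(((Z>lo)&(Z<hi)).astype(np.uint8),u,v,h);P=C[m>0]
    if len(P): 
        rc=cv2.minAreaRect(P[:,:2].astype(np.float32));print(n,len(P),"mean",P.mean(0).round(1),"rect",np.round(rc[0],1),np.round(rc[1],1),"ax",round(pca(P),1),"zmax",P[:,2].max().round(1))
big=cv2.resize(im[120:270,110:490],None,fx=2.1,fy=2.1,interpolation=cv2.INTER_CUBIC);cv2.imwrite("pics/c1.png",big)
E
```

```text
crankB rect [441.9 119.3] [179.1  78.8] 88.2 sil [441.8 123.1   6. ] axis 88.2 minmaxmid [442.  121.5]
camB rect [614.1 123.4] [109.2 109.4] 85.9 sil [614.3 124.1   6. ] axis 78.7 minmaxmid [614.5 124.3]
pisB rect [ 600.  -313.2] [90.1 89.6] 84.1 sil [ 600.1 -313.9    6. ] axis 166.1 minmaxmid [ 600.5 -313.6]
floB rect [ 446.3 -325.4] [99.1 80.4] 15.2 sil [ 445.8 -326.1    6. ] axis -164.6 minmaxmid [ 445.9 -326.3]
float 265 ((617.9098510742188, -122.6978759765625), (59.35717010498047, 27.503217697143555), 30.50737762451172) -150.06526195513052
table z 1.276746116885547
crank 981 mean [ 453.6 -128.5   41.1] rect [ 463.1 -144.2] [ 69.5 201.7] ax 104.9 zmax 66.4
cranktop 273 mean [ 451.8 -126.1   59.2] rect [ 452.2 -126.5] [32.2 44.1] ax 97.0 zmax 66.4
cam gear 739 mean [458.2 313.2  12.3] rect [468.3 323.7] [103.1 100.7] ax 157.7 zmax 16.0
cam shaft 54 mean [458.9 315.4  93.8] rect [458.9 317. ] [12.3 14. ] ax 90.9 zmax 101.5
piston 553 mean [620.4 344.9  50.4] rect [621.  346.2] [53.6 54.6] ax 60.4 zmax 57.7
spring 79 mean [526.6 217.6  22.7] rect [527.2 218.1] [21. 21.] ax 56.9 zmax 33.7
socket 69 mean [ 527.8 -220.8   29.2] rect [ 527.7 -221.1] [22.1 21.2] ax 143.2 zmax 36.6
float 235 mean [ 618.2 -124.2   17.3] rect [ 619.4 -124.5] [59.4 25.5] ax -150.0 zmax 23.9
```

View pics/c1.png

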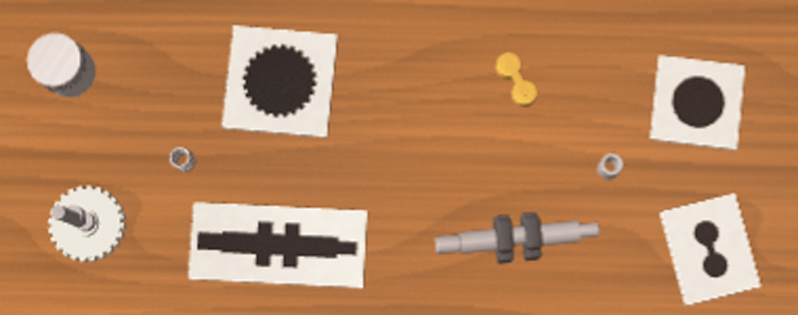

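The crop confirms the choices: steel crank in the centre and the white board with its silhouette left of it. I'll move above the crankshaft first.

Emit:
{"op": "send_rows", "data": {"increments": [[40.7,-36.6,8,0,0,0],[40.7,-36.6,8,0,0,0],[40.7,-36.6,8,0,0,0],[40.7,-36.6,8,0,0,0],[40.7,-36.6,8,0,0,0]], "grip": -1, "grip_force": 60}}

```text
time: 0.78
tool_pos: [300.9, -352.1, 190.8]
tcp_rot: [-180.0, -0.0, 14.3]
ft_force: [0.5, -0.4, 0.0]
finger_gap: 85.4
grip_force: 0.0
```

Emit:
{"op": "send_rows", "data": {"increments": [[40.7,-36.6,8,0,0,0],[40.7,-36.6,8,0,0,0],[40.7,-36.6,8,0,0,0],[40.7,-36.6,8,0,0,0],[40.7,-36.6,8,0,0,0]]}}

```text
time: 1.4
tool_pos: [452.9, -124.4, 151.0]
tcp_rot: [180.0, -0.0, 14.3]
ft_force: [0.8, -0.6, -0.9]
finger_gap: 85.1
grip_force: 0.0
```

Emit:
{"op": "send_rows", "data": {"increments": [[0,0,0,0,0,-0.181],[0,0,0,0,0,-0.181],[0,0,0,0,0,-0.181],[0,0,0,0,0,-0.181]]}}

```text
time: 1.9
tool_pos: [452.0, -125.9, 151.0]
tcp_rot: [-180.0, 0.0, 56.2]
ft_force: [-0.0, -0.1, 0.2]
finger_gap: 85.6
grip_force: 0.0
```

Emit:
{"op": "send_rows", "data": {"increments": [[0,0,0,0,0,-0.181],[0,0,0,0,0,-0.181],[0,0,0,0,0,-0.181],[0,0,0,0,0,-0.181],[0,0,0,0,0,0]]}}

```text
time: 2.52
tool_pos: [452.1, -126.0, 151.1]
tcp_rot: [-180.0, -0.0, 97.2]
ft_force: [0.3, -0.1, 0.6]
finger_gap: 85.4
grip_force: 0.0
```

```bash
cat >> h.py <<'E'
def to(x,y,z,yaw):
    s=r.sense();p=s["tool_pos"];a=np.radians(s["tcp_rot"][2]);d=np.array([x,y,z])-p
    c,n=np.cos(a),np.sin(a)
    print("at",p.round(1),s["tcp_rot"].round(2),"tool d",np.round([c*d[0]+n*d[1],n*d[0]-c*d[1],-d[2]],1),"turn",round(-np.radians(yaw)+a,3),"t",s["time"])
E
python3 - <<'E'
from h import *
to(452,-126,40,97)
s=r.snapshot("top");cv2.imwrite("pics/t2.png",s["img"]);
s=r.snapshot("side");cv2.imwrite("pics/s2.png",s["img"][150:400,200:500])
E
```

```text
at [ 452.1 -126.   151.1] [-1.7998e+02 -1.0000e-02  9.7210e+01] tool d [ 0.000e+00 -1.000e-01  1.111e+02] turn 0.004 t 2.525
```

Emit:
{"op": "send_rows", "data": {"increments": [[0,0,28,0,0,0],[0,0,28,0,0,0],[0,0,28,0,0,0],[0,0,22,0,0,0],[0,0,12,0,0,0]]}}

```text
time: 3.25
tool_pos: [451.4, -125.8, 31.9]
tcp_rot: [-179.9, -0.1, 97.1]
ft_force: [0.3, 0.1, 0.4]
finger_gap: 85.4
grip_force: 0.0
```

```bash
python3 - <<'E'
from h import *
to(452,-126,3,97)
s=r.snapshot("side");a=s["img"][190:310,250:420];s=r.snapshot("top");b=s["img"][170:290,280:450]
cv2.imwrite("pics/s3.png",cv2.resize(np.hstack([a,b]),None,fx=2.3,fy=2.3))
E
```

```text
at [ 451.4 -125.8   31.9] [-1.799e+02 -6.000e-02  9.712e+01] tool d [-0.3  0.6 28.9] turn 0.002 t 3.25
```

View pics/s3.png

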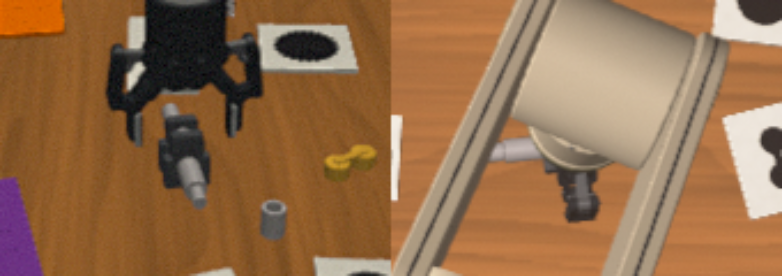

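The side view (left) shows the fingers straddling the webs on either side, and the top view is mostly hidden by the arm. The alignment looks good, so I'll descend and grip.

Emit:
{"op": "send_rows", "data": {"increments": [[0,0,15,0,0,0],[0,0,8,0,0,0],[0,0,5,0,0,0],[0,0,0,0,0,0]]}}

```text
time: 3.85
tool_pos: [451.9, -126.0, 4.9]
tcp_rot: [-180.0, -0.0, 97.3]
ft_force: [-0.6, -0.8, 0.5]
finger_gap: 85.4
grip_force: 0.0
```

Emit:
{"op": "send_rows", "data": {"increments": [[0,0,0,0,0,0],[0,0,0,0,0,0],[0,0,0,0,0,0],[0,0,0,0,0,0],[0,0,0,0,0,0]], "grip": 1, "grip_force": 70}}

```text
time: 4.47
tool_pos: [452.8, -126.4, 6.0]
tcp_rot: [179.9, 0.0, 97.3]
ft_force: [-1.3, 1.1, 5.6]
finger_gap: 44.8
grip_force: 72.8
```

Emit:
{"op": "send_rows", "data": {"increments": [[0,0,0,0,0,0],[0,0,0,0,0,0]]}}

```text
time: 4.72
tool_pos: [452.8, -126.4, 6.0]
tcp_rot: [179.9, 0.0, 97.3]
ft_force: [-2.1, -0.1, 5.6]
finger_gap: 44.7
grip_force: 72.8
```

Emit:
{"op": "send_rows", "data": {"increments": [[0,0,-6,0,0,0],[0,0,-12,0,0,0],[0,0,-20,0,0,0],[0,0,-20,0,0,0],[0,0,-12,0,0,0]]}}

```text
time: 5.35
tool_pos: [452.7, -126.3, 76.7]
tcp_rot: [179.9, 0.0, 97.3]
ft_force: [1.1, -0.1, -5.0]
finger_gap: 44.5
grip_force: 72.5
```

```bash
python3 - <<'E'
from h import *
print(r.sense()["ft_force"])
to(442,121,73,88.2)
s=r.snapshot("side");cv2.imwrite("pics/s4.png",cv2.resize(s["img"][170:310,240:420],None,fx=2.5,fy=2.5))
E
```

```text
[ 1.07477984 -0.10750867 -5.00395039]
at [ 452.7 -126.3   76.7] [1.7993e+02 4.0000e-02 9.7280e+01] tool d [246.6  20.8   3.7] turn 0.158 t 5.35
```

View pics/s4.png

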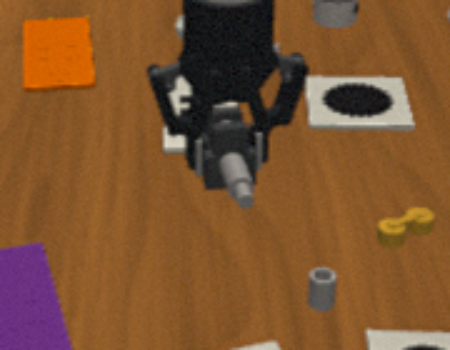

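The crank is held level. I'll carry it to its board.

Emit:
{"op": "send_rows", "data": {"increments": [[25,2,0,0,0,0],[45,4,0,0,0,0],[50,4,0,0,0,0],[50,4,0,0,0,0],[46,4,0,0,0,0]]}}

```text
time: 6.02
tool_pos: [442.0, 92.0, 74.9]
tcp_rot: [-180.0, -0.0, 97.3]
ft_force: [0.8, 0.2, -4.9]
finger_gap: 44.6
grip_force: 72.4
```

Emit:
{"op": "send_rows", "data": {"increments": [[30.5,2.8,0,0,0,0],[0,0,0,0,0,0.08],[0,0,0,0,0,0.078],[0,0,0,0,0,0]]}}

```text
time: 6.52
tool_pos: [441.1, 121.1, 74.8]
tcp_rot: [-179.9, 0.0, 88.3]
ft_force: [0.3, -0.3, -5.2]
finger_gap: 44.7
grip_force: 72.4
```

Emit:
{"op": "send_rows", "data": {"increments": [[0,0,18,0,0,0],[0,0,18,0,0,0],[0,0,10,0,0,0],[0,0,5,0,0,0],[0,0,0,0,0,0]]}}

```text
time: 7.15
tool_pos: [441.6, 121.0, 24.3]
tcp_rot: [-180.0, 0.0, 88.2]
ft_force: [0.4, 0.5, -5.8]
finger_gap: 44.5
grip_force: 72.4
```

```bash
python3 - <<'E'
from h import *
print(r.sense()["ft_force"])
to(442,121,12.5,88.2)
s=r.snapshot("side");a=s["img"][170:260,270:370];s=r.snapshot("top");b=s["img"][195:285,190:300]
cv2.imwrite("pics/s5.png",cv2.resize(np.hstack([a,b]),None,fx=3.5,fy=3.5))
E
```

```text
[ 0.38184459  0.48836652 -5.75788879]
at [441.6 121.   24.3] [-179.98    0.     88.24] tool d [ 0.   0.4 11.8] turn 0.001 t 7.15
```

View pics/s5.png

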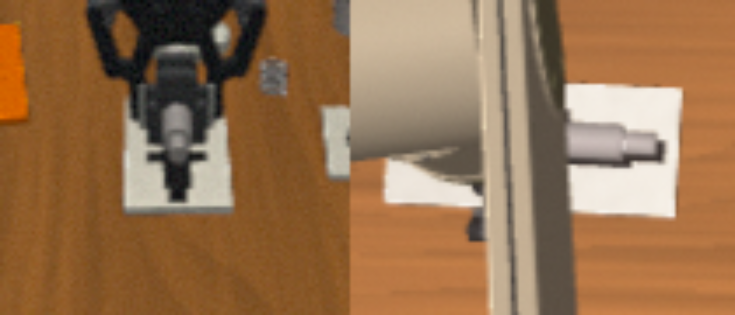

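The crank hangs lined up over its silhouette, and its end coincides with the painted end. I'll lower it gently.

Emit:
{"op": "send_rows", "data": {"increments": [[0,0,6,0,0,0],[0,0,3,0,0,0],[0,0,1,0,0,0],[0,0,0,0,0,0]]}}

```text
time: 7.75
tool_pos: [441.6, 121.0, 14.2]
tcp_rot: [-180.0, 0.0, 88.2]
ft_force: [-0.6, 0.6, -5.6]
finger_gap: 44.6
grip_force: 72.5
```

Emit:
{"op": "send_rows", "data": {"increments": [[0,0,1,0,0,0],[0,0,0.5,0,0,0],[0,0,0,0,0,0]]}}

```text
time: 8.12
tool_pos: [441.6, 121.0, 12.8]
tcp_rot: [-180.0, -0.0, 88.2]
ft_force: [0.3, -0.1, -4.2]
finger_gap: 44.5
grip_force: 72.5
```

Emit:
{"op": "send_rows", "data": {"increments": [[0,0,0.7,0,0,0],[0,0,0.5,0,0,0],[0,0,0,0,0,0]]}}

```text
time: 8.5
tool_pos: [441.8, 121.1, 12.0]
tcp_rot: [180.0, 0.0, 88.2]
ft_force: [-2.8, -0.8, 3.8]
finger_gap: 44.4
grip_force: 73.4
```

Emit:
{"op": "send_rows", "data": {"increments": [[0,0,0,0,0,0],[0,0,0,0,0,0],[0,0,0,0,0,0],[0,0,0,0,0,0],[0,0,0,0,0,0]], "grip": -1}}

```text
time: 9.12
tool_pos: [441.7, 121.0, 11.6]
tcp_rot: [180.0, -0.0, 88.2]
ft_force: [-0.2, -0.8, -0.1]
finger_gap: 85.6
grip_force: 0.0
```

Emit:
{"op": "send_rows", "data": {"increments": [[0,0,-20,0,0,0],[0,0,-35,0,0,0],[0,0,-35,0,0,0],[0,0,-35,0,0,0],[0,0,-12,0,0,0]]}}

```text
time: 9.75
tool_pos: [443.1, 121.3, 151.0]
tcp_rot: [179.8, -0.0, 88.2]
ft_force: [0.5, -0.0, -0.6]
finger_gap: 85.4
grip_force: 0.0
```

```bash
python3 - <<'E'
from h import *
s=r.snapshot("top");im=s["img"];hsv=cv2.cvtColor(im,cv2.COLOR_BGR2HSV);H,S,V=[hsv[...,i] for i in range(3)]
m=win(((S<50)&(V>150)).astype(np.uint8),150,225,25)
cn=max(cv2.findContours(m,0,2)[0],key=cv2.contourArea);P=ray(s,cn,12)[:,:2].astype(np.float32)
print("gear circ",cv2.minEnclosingCircle(P),cv2.minAreaRect(P))
C=cloud(s);Z=C[...,2];m=win(((Z>40)&(Z<60)).astype(np.uint8),138,150,22);print("piston",C[m>0].mean(0),cv2.minAreaRect(C[m>0][:,:2].astype(np.float32)))
t=r.snapshot("side")
C=cloud(t)
hs=cv2.cvtColor(t["img"],cv2.COLOR_BGR2HSV);
for n,x,y,lo,hi in(("cam shaft",458,315,50,105),("piston",621,346,44,60),("float",618,-123,8,25)):
    m=(np.hypot(C[...,0]-x,C[...,1]-y)<45)&(C[...,2]>lo)&(C[...,2]<hi);P=C[m];print(n,len(P),P.mean(0).round(1),np.round(cv2.minAreaRect(P[:,:2].astype(np.float32))[:2],1))
to(459,316,140,88.2)
a=t["img"][150:260,260:400]
cv2.imwrite("pics/s6.png",cv2.resize(np.hstack([a,im[180:290,120:300]]),None,fx=2.4,fy=2.4))
E
```

```text
gear circ ((437.7095947265625, 292.09405517578125), 15.929186820983887) ((437.3066711425781, 292.60870361328125), (22.22503089904785, 27.423965454101562), 10.659065246582031)
piston [623.44857864 344.64945849  50.64790271] ((624.4454345703125, 345.5705871582031), (55.327247619628906, 46.232669830322266), 86.68573760986328)
cam shaft 76 [460.3 312.3  74.1] [[460.4 312.5]
 [ 16.6  12.1]]
piston 124 [621.2 340.5  48.8] [[621.2 343.4]
 [ 54.8  53.7]]
float 174 [ 617.7 -128.8   14.6] [[ 617.5 -126.8]
 [  60.6   24.8]]
at [442.5 121.2 149.7] [ 1.7986e+02 -3.0000e-02  8.8230e+01] tool d [195.2  10.4   9.7] turn 0.001 t 9.85
```

View pics/s6.png

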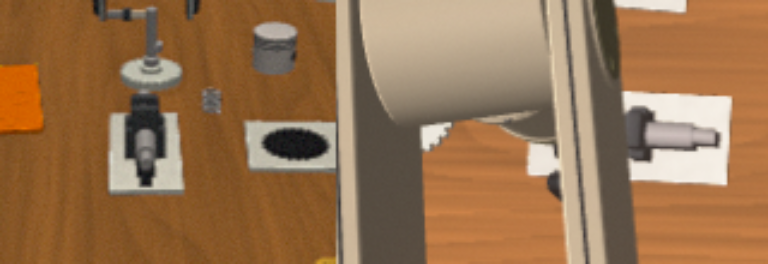

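The crank rests on its silhouette. Next is the camshaft.

Emit:
{"op": "send_rows", "data": {"increments": [[30,2,0,0,0,0],[50,3,0,0,0,0],[55,3,0,0,0,0],[45,2.7,0,0,0,0],[15,1,0,0,0,0]]}}

```text
time: 10.48
tool_pos: [458.0, 317.2, 146.1]
tcp_rot: [-179.8, 0.1, 88.4]
ft_force: [-0.6, -0.4, 0.2]
finger_gap: 85.3
grip_force: 0.0
```

Emit:
{"op": "send_rows", "data": {"increments": [[0,0,0,0,0,0],[0,0,0,0,0,0]]}}

```text
time: 10.72
tool_pos: [459.1, 314.2, 147.7]
tcp_rot: [-179.9, 0.1, 88.2]
ft_force: [-0.1, -0.7, -0.6]
finger_gap: 85.3
grip_force: 0.0
```

```bash
python3 - <<'E'
from h import *
to(459.5,315.5,54,88.2)
s=r.snapshot("side");a=s["img"][80:240,250:410];s=r.snapshot("top");b=s["img"][120:280,80:260]
cv2.imwrite("pics/s7.png",cv2.resize(np.hstack([a,b]),None,fx=2.2,fy=2.2))
E
```

```text
at [459.1 314.2 147.7] [-1.7993e+02  7.0000e-02  8.8180e+01] tool d [ 1.3  0.4 93.7] turn -0.0 t 10.725
```

View pics/s7.png

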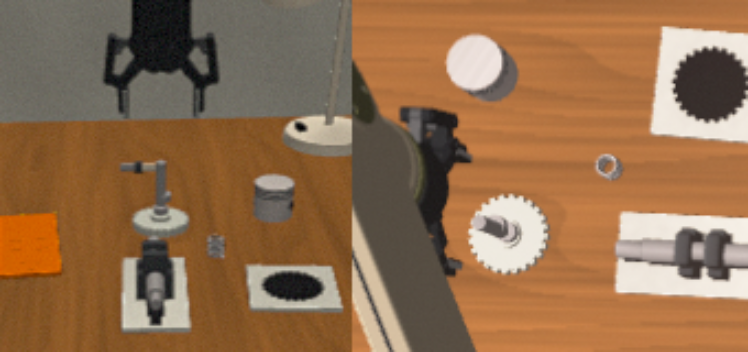

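The fingers (top view, parallax-shifted outward by their height) straddle the shaft in x, and the side view agrees. I'll descend.

Emit:
{"op": "send_rows", "data": {"increments": [[1,0.4,20,0,0,0],[0,0,25,0,0,0],[0,0,25,0,0,0],[0,0,16,0,0,0],[0,0,7,0,0,0]]}}

```text
time: 11.45
tool_pos: [459.0, 315.9, 53.9]
tcp_rot: [-179.9, 0.1, 88.2]
ft_force: [-0.0, -0.1, 0.2]
finger_gap: 85.2
grip_force: 0.0
```

Emit:
{"op": "send_rows", "data": {"increments": [[0,0,0,0,0,0],[0,0,0,0,0,0],[0,0,0,0,0,0],[0,0,0,0,0,0],[0,0,0,0,0,0]], "grip": 0.3, "grip_force": 40}}

```text
time: 12.08
tool_pos: [460.0, 316.6, 55.9]
tcp_rot: [180.0, -0.0, 88.2]
ft_force: [-0.3, -0.8, -0.5]
finger_gap: 29.9
grip_force: 0.0
```

Emit:
{"op": "send_rows", "data": {"increments": [[0,0,0,0,0,0],[0,0,0,0,0,0],[0,0,0,0,0,0],[0,0,0,0,0,0],[0,0,0,0,0,0]], "grip": 1}}

```text
time: 12.7
tool_pos: [459.8, 316.6, 55.6]
tcp_rot: [-180.0, -0.0, 88.2]
ft_force: [-1.4, 0.5, 1.2]
finger_gap: 13.1
grip_force: 38.9
```

Emit:
{"op": "send_rows", "data": {"increments": [[0,0,-6,0,0,0],[0,0,-12,0,0,0],[0,0,-15,0,0,0],[0,0,-12,0,0,0],[0,0,-5,0,0,0]]}}

```text
time: 13.32
tool_pos: [460.6, 317.0, 107.3]
tcp_rot: [179.9, -0.1, 88.2]
ft_force: [0.8, -0.3, -1.1]
finger_gap: 12.7
grip_force: 39.0
```

```bash
python3 - <<'E'
from h import *
print(r.sense()["ft_force"],r.sense()["finger_gap"])
to(614.2,124.5,105,88.2)
E
```

```text
[ 0.76844447 -0.26342584 -1.05089752] 12.707797851068255
at [460.6 317.  107.3] [ 1.7988e+02 -7.0000e-02  8.8220e+01] tool d [-187.6  159.5    2.3] turn 0.0 t 13.325
```

Emit:
{"op": "send_rows", "data": {"increments": [[-15,13,0,0,0,0],[-30,25.5,0,0,0,0],[-38,32,0,0,0,0],[-38,32,0,0,0,0],[-34,29,0,0,0,0]]}}

```text
time: 13.95
tool_pos: [587.4, 154.9, 105.0]
tcp_rot: [-180.0, 0.0, 88.2]
ft_force: [0.4, 0.5, -2.3]
finger_gap: 12.7
grip_force: 39.1
```

Emit:
{"op": "send_rows", "data": {"increments": [[-24,20.5,0,0,0,0],[-8.6,7.5,0,0,0,0],[0,0,0,0,0,0],[0,0,0,0,0,0]]}}

```text
time: 14.45
tool_pos: [612.7, 124.8, 105.2]
tcp_rot: [-179.9, -0.0, 88.3]
ft_force: [0.1, 0.1, -2.8]
finger_gap: 13.0
grip_force: 39.2
```

Emit:
{"op": "send_rows", "data": {"increments": [[0,0,12,0,0,0],[0,0,12,0,0,0],[0,0,8,0,0,0],[0,0,4,0,0,0],[0,0,0,0,0,0]]}}

```text
time: 15.08
tool_pos: [613.2, 124.1, 69.1]
tcp_rot: [-180.0, 0.0, 88.2]
ft_force: [-0.6, 0.1, -2.7]
finger_gap: 13.2
grip_force: 39.3
```

```bash
python3 - <<'E'
from h import *
print(r.sense()["ft_force"],r.sense()["finger_gap"])
to(614.2,124.5,61.6,88.2)
s=r.snapshot("side");a=s["img"][130:250,320:450];s=r.snapshot("top");b=s["img"][100:220,190:320]
cv2.imwrite("pics/s8.png",cv2.resize(np.hstack([a,b]),None,fx=3,fy=3))
E
```

```text
[-0.55241708  0.10120918 -2.70771689] 13.211726455728732
at [613.2 124.1  69.1] [-1.7996e+02  1.0000e-02  8.8230e+01] tool d [0.4 1.  7.5] turn 0.0 t 15.075
```

View pics/s8.png

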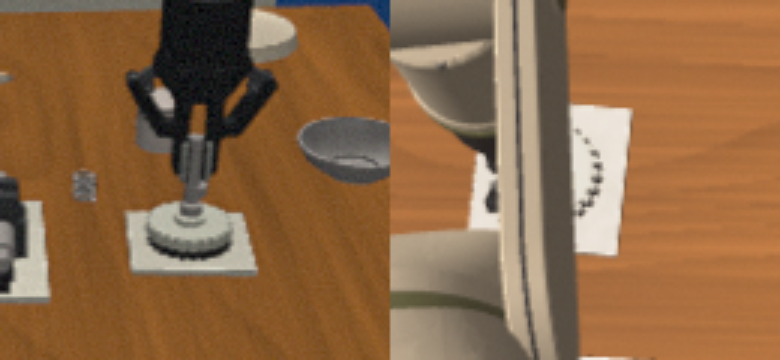

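The gear hangs level just above its silhouette, with only the black teeth rim showing. I'll lower it and release.

Emit:
{"op": "send_rows", "data": {"increments": [[0,1,4,0,0,0],[0,0,2,0,0,0],[0,0,1,0,0,0],[0,0,0,0,0,0]]}}

```text
time: 15.68
tool_pos: [614.3, 124.1, 62.5]
tcp_rot: [-180.0, 0.0, 88.2]
ft_force: [0.6, -0.0, -2.0]
finger_gap: 12.6
grip_force: 39.3
```

Emit:
{"op": "send_rows", "data": {"increments": [[0,0,0.6,0,0,0],[0,0,0.5,0,0,0],[0,0,0,0,0,0]]}}

```text
time: 16.05
tool_pos: [614.5, 124.1, 61.7]
tcp_rot: [180.0, -0.0, 88.2]
ft_force: [-0.6, -0.5, -1.4]
finger_gap: 13.0
grip_force: 39.5
```

Emit:
{"op": "send_rows", "data": {"increments": [[0,0,0.6,0,0,0],[0,0,0,0,0,0]]}}

```text
time: 16.3
tool_pos: [614.6, 124.1, 61.7]
tcp_rot: [180.0, -0.0, 88.2]
ft_force: [-4.4, -0.8, 6.1]
finger_gap: 13.4
grip_force: 39.9
```

Emit:
{"op": "send_rows", "data": {"increments": [[0,0,0,0,0,0],[0,0,0,0,0,0],[0,0,0,0,0,0],[0,0,0,0,0,0],[0,0,0,0,0,0]], "grip": -1}}

```text
time: 16.92
tool_pos: [614.4, 124.1, 60.8]
tcp_rot: [-180.0, -0.0, 88.2]
ft_force: [-0.3, 0.5, -0.3]
finger_gap: 85.4
grip_force: 0.0
```

Emit:
{"op": "send_rows", "data": {"increments": [[0,0,0,0,0,0],[0,0,-15,0,0,0],[0,0,-25,0,0,0],[0,0,-25,0,0,0],[0,0,-10,0,0,0]]}}

```text
time: 17.55
tool_pos: [615.9, 124.3, 139.1]
tcp_rot: [179.8, -0.0, 88.2]
ft_force: [0.4, 0.3, -0.1]
finger_gap: 85.6
grip_force: 0.0
```

```bash
python3 - <<'E'
from h import *
to(622,345,110,88.2)
s=r.snapshot("top");C=cloud(s);Z=C[...,2]
for C in (C,cloud(r.snapshot("side"))):
  for n,x,y,lo,hi in(("cam shaft",614,124,60,100),("gear",614,124,14,22),("piston",621,346,44,60),):
    m=(np.hypot(C[...,0]-x,C[...,1]-y)<45)&(C[...,2]>lo)&(C[...,2]<hi);P=C[m]
    if len(P):print(n,len(P),P.mean(0).round(1),np.round(cv2.minAreaRect(P[:,:2].astype(np.float32))[:2],1))
E
```

```text
at [615.9 124.3 139.1] [ 1.7976e+02 -4.0000e-02  8.8230e+01] tool d [220.8  -0.7  29.1] turn 0.0 t 17.55
gear 299 [615.9 102.9  18.5] [[616.3 101.1]
 [ 72.8  30.1]]
cam shaft 77 [614.5 120.2  81. ] [[614.9 122.4]
 [ 14.4  13.6]]
gear 264 [613.4 116.8  17.2] [[613.9 121.2]
 [ 75.2  76.5]]
piston 119 [621.8 340.   48.6] [[623.1 344.9]
 [ 58.8  52.3]]
```

Emit:
{"op": "send_rows", "data": {"increments": [[30,0,0,0,0,0],[50,0,0,0,0,0],[55,0,0,0,0,0],[50,0,0,0,0,0],[35.8,0,0,0,0,0]]}}

```text
time: 18.27
tool_pos: [620.1, 346.8, 134.1]
tcp_rot: [-179.9, 0.0, 88.3]
ft_force: [-0.3, 0.3, 0.1]
finger_gap: 85.3
grip_force: 0.0
```

Emit:
{"op": "send_rows", "data": {"increments": [[0,0,20,0,0,0],[0,0,30,0,0,0],[0,0,20,0,0,0],[0,0,10,0,0,0],[0,0,0,0,0,0]]}}

```text
time: 18.9
tool_pos: [620.8, 344.0, 54.9]
tcp_rot: [-179.9, 0.0, 88.2]
ft_force: [-0.4, -0.3, -0.3]
finger_gap: 85.3
grip_force: 0.0
```

```bash
python3 - <<'E'
from h import *
to(622,345,8,88.2)
s=r.snapshot("side");a=s["img"][100:220,310:440];s=r.snapshot("top");b=s["img"][90:210,80:210]
cv2.imwrite("pics/s9.png",cv2.resize(np.hstack([a,b]),None,fx=3,fy=3))
E
```

```text
at [620.8 344.   54.9] [-1.7991e+02  5.0000e-02  8.8190e+01] tool d [ 1.1  1.1 46.9] turn -0.0 t 18.9
```

View pics/s9.png

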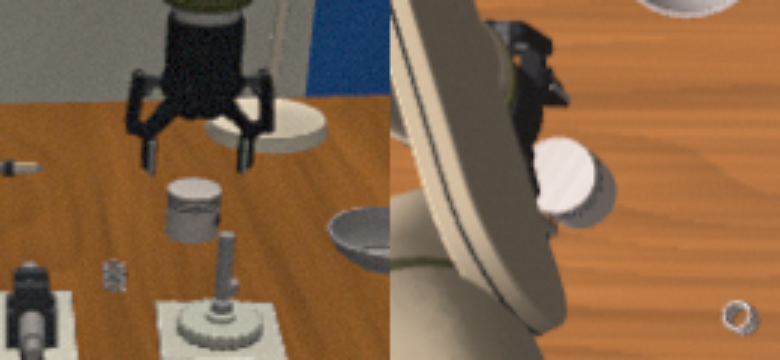

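The fingers straddle the piston evenly in the side view, so I'll descend and grip.

Emit:
{"op": "send_rows", "data": {"increments": [[1,1,18,0,0,0],[0,0,16,0,0,0],[0,0,9,0,0,0],[0,0,4,0,0,0],[0,0,0,0,0,0]]}}

```text
time: 19.62
tool_pos: [622.1, 345.7, 8.5]
tcp_rot: [-180.0, 0.0, 88.2]
ft_force: [0.4, 0.4, 0.0]
finger_gap: 85.7
grip_force: 0.0
```

Emit:
{"op": "send_rows", "data": {"increments": [[0,0,0,0,0,0],[0,0,0,0,0,0],[0,0,0,0,0,0],[0,0,0,0,0,0],[0,0,0,0,0,0]], "grip": 1, "grip_force": 35}}

```text
time: 20.25
tool_pos: [622.9, 346.0, 9.9]
tcp_rot: [179.9, -0.0, 88.2]
ft_force: [-0.4, -0.3, 5.4]
finger_gap: 53.4
grip_force: 37.3
```

Emit:
{"op": "send_rows", "data": {"increments": [[0,0,0,0,0,0],[0,0,0,0,0,0]]}}

```text
time: 20.5
tool_pos: [622.9, 346.1, 9.9]
tcp_rot: [179.9, -0.0, 88.2]
ft_force: [0.2, 0.6, 5.0]
finger_gap: 53.1
grip_force: 37.3
```

Emit:
{"op": "send_rows", "data": {"increments": [[0,0,-6,0,0,0],[0,0,-20,0,0,0],[0,0,-40,0,0,0],[0,0,-50,0,0,0],[0,0,-34,0,0,0]]}}

```text
time: 21.12
tool_pos: [623.2, 346.2, 163.5]
tcp_rot: [179.8, -0.1, 88.2]
ft_force: [0.6, 0.6, -1.9]
finger_gap: 53.2
grip_force: 37.1
```

```bash
python3 - <<'E'
from h import *
print(r.sense()["ft_force"],r.sense()["finger_gap"])
to(600.2,-313.2,150,88.2)
E
```

```text
[ 0.59727145  0.64076889 -1.89626182] 53.21495596592147
at [623.2 346.2 163.5] [ 1.798e+02 -1.000e-01  8.822e+01] tool d [-659.8   -2.6   13.5] turn 0.0 t 21.125
```

Emit:
{"op": "send_rows", "data": {"increments": [[-25,-0.1,0,0,0,0],[-45,-0.2,0,0,0,0],[-55,-0.2,0,0,0,0],[-55,-0.2,0,0,0,0],[-55,-0.2,0,0,0,0]]}}

```text
time: 21.75
tool_pos: [614.0, 109.3, 160.3]
tcp_rot: [179.9, -0.0, 88.2]
ft_force: [-0.1, -0.5, -1.2]
finger_gap: 53.1
grip_force: 37.1
```

Emit:
{"op": "send_rows", "data": {"increments": [[-55,-0.2,0,0,0,0],[-55,-0.2,0,0,0,0],[-55,-0.2,0,0,0,0],[-55,-0.2,0,0,0,0],[-55,-0.2,0,0,0,0]]}}

```text
time: 22.38
tool_pos: [604.5, -165.8, 160.4]
tcp_rot: [179.9, 0.0, 88.2]
ft_force: [0.4, -0.4, -2.0]
finger_gap: 53.4
grip_force: 37.1
```

Emit:
{"op": "send_rows", "data": {"increments": [[-55,-0.2,0,0,0,0],[-50,-0.2,0,0,0,0],[-32,-0.2,0,0,0,0],[-12.8,-0.1,0,0,0,0],[0,0,0,0,0,0]]}}

```text
time: 23.0
tool_pos: [599.2, -313.8, 159.4]
tcp_rot: [180.0, -0.0, 88.2]
ft_force: [-0.8, -0.1, -2.2]
finger_gap: 53.4
grip_force: 37.1
```

Emit:
{"op": "send_rows", "data": {"increments": [[0,0,30,0,0,0],[0,0,45,0,0,0],[0,0,35,0,0,0],[0,0,16,0,0,0],[0,0,0,0,0,0]]}}

```text
time: 23.62
tool_pos: [598.9, -312.2, 32.1]
tcp_rot: [-179.9, -0.1, 88.3]
ft_force: [0.5, 0.7, -1.3]
finger_gap: 53.3
grip_force: 37.2
```

```bash
python3 - <<'E'
from h import *
print(r.sense()["ft_force"],r.sense()["finger_gap"])
to(600.2,-313.2,15.7,88.2)
s=r.snapshot("side");a=s["img"][240:360,345:475];s=r.snapshot("top");b=s["img"][110:230,380:510]
cv2.imwrite("pics/s10.png",cv2.resize(np.hstack([a,b]),None,fx=3,fy=3))
E
```

```text
[ 0.48671795  0.72912636 -1.33469692] 53.34417582272771
at [ 598.9 -312.2   32.1] [-1.7989e+02 -7.0000e-02  8.8290e+01] tool d [-1.   1.4 16.4] turn 0.002 t 23.625
```

View pics/s10.png

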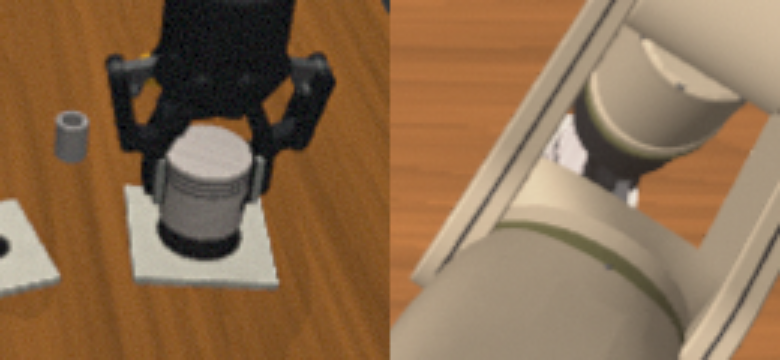

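The piston hangs upright above its disc, so I'll lower it.

Emit:
{"op": "send_rows", "data": {"increments": [[0,1,8,0,0,0],[0,0,5,0,0,0],[0,0,2,0,0,0],[0,0,0,0,0,0]]}}

```text
time: 24.22
tool_pos: [600.0, -313.6, 17.6]
tcp_rot: [-180.0, -0.0, 88.2]
ft_force: [0.2, 0.3, -1.0]
finger_gap: 53.3
grip_force: 37.2
```

Emit:
{"op": "send_rows", "data": {"increments": [[0,0,0.7,0,0,0],[0,0,0.6,0,0,0],[0,0,0,0,0,0]]}}

```text
time: 24.6
tool_pos: [600.3, -313.7, 16.6]
tcp_rot: [180.0, 0.0, 88.2]
ft_force: [0.0, 0.2, -1.2]
finger_gap: 53.1
grip_force: 37.2
```

Emit:
{"op": "send_rows", "data": {"increments": [[0,0,0.7,0,0,0],[0,0,0.6,0,0,0],[0,0,0,0,0,0]]}}

```text
time: 24.98
tool_pos: [600.4, -313.8, 15.9]
tcp_rot: [180.0, 0.0, 88.2]
ft_force: [-3.0, 1.3, 4.9]
finger_gap: 53.0
grip_force: 37.6
```

Emit:
{"op": "send_rows", "data": {"increments": [[0,0,0,0,0,0],[0,0,0,0,0,0],[0,0,0,0,0,0],[0,0,0,0,0,0],[0,0,0,0,0,0]], "grip": -1}}

```text
time: 25.6
tool_pos: [600.2, -313.7, 15.2]
tcp_rot: [-180.0, -0.0, 88.2]
ft_force: [-0.3, -0.1, 0.6]
finger_gap: 85.6
grip_force: 0.0
```

Emit:
{"op": "send_rows", "data": {"increments": [[0,0,-15,0,0,0],[0,0,-35,0,0,0],[0,0,-40,0,0,0],[0,0,-10,0,0,0],[0,0,0,0,0,0]]}}

```text
time: 26.22
tool_pos: [601.0, -314.2, 117.0]
tcp_rot: [179.9, 0.1, 88.2]
ft_force: [0.5, -0.1, -0.5]
finger_gap: 85.7
grip_force: 0.0
```

```bash
python3 - <<'E'
from h import *
to(618,-124.5,60,120)
s=r.snapshot("side");C=cloud(s);
for n,x,y,lo,hi in(("piston",600,-313,50,70),("float",618,-125,8,25)):
    m=(np.hypot(C[...,0]-x,C[...,1]-y)<45)&(C[...,2]>lo)&(C[...,2]<hi);P=C[m]
    if len(P):print(n,len(P),P.mean(0).round(1),np.round(cv2.minAreaRect(P[:,:2].astype(np.float32))[:2],1),pca(P))
hs=cv2.cvtColor(s["img"],cv2.COLOR_BGR2HSV);y=((hs[...,0]>17)&(hs[...,0]<32)&(hs[...,1]>150)&(hs[...,2]>110)).astype(np.uint8)
y=win(y,402,260,18);P=ray(s,pts(y),12);print("float colour",y.sum(),cv2.minAreaRect(P[:,:2].astype(np.float32)),pca(P))
s=r.snapshot("top");hs=cv2.cvtColor(s["img"],cv2.COLOR_BGR2HSV);y=((hs[...,0]>15)&(hs[...,0]<32)&(hs[...,1]>150)&(hs[...,2]>130)).astype(np.uint8)
y=win(y,355,157,25);P=ray(s,pts(y),16);print("float top",y.sum(),cv2.minAreaRect(P[:,:2].astype(np.float32)),pca(P))
E
```

```text
at [ 601.  -314.2  117. ] [1.7987e+02 8.0000e-02 8.8220e+01] tool d [190.1  11.1  57. ] turn -0.555 t 26.225
piston 473 [ 599.6 -317.8   55.1] [[ 600.2 -315.4]
 [  54.8   53.9]] 68.24759800524883
float 125 [ 625.  -126.4   14.7] [[ 624.1 -127.7]
 [  53.9   24.1]] -140.6916097757635
float colour 134 ((624.4815673828125, -131.18621826171875), (64.43909454345703, 36.59579849243164), 79.4131088256836) 52.21057083725065
float top 263 ((617.9098510742188, -122.6978759765625), (59.35717010498047, 27.503217697143555), 30.50737762451172) -149.94055560398186
```

Emit:
{"op": "send_rows", "data": {"increments": [[30,2,0,0,0,0],[45,2.5,0,0,0,0],[50,3,0,0,0,0],[45,2.5,0,0,0,0],[20.4,1.4,0,0,0,0]]}}

```text
time: 26.95
tool_pos: [616.5, -121.0, 113.3]
tcp_rot: [-179.8, -0.1, 88.3]
ft_force: [0.1, -0.1, 0.5]
finger_gap: 85.3
grip_force: 0.0
```

Emit:
{"op": "send_rows", "data": {"increments": [[0,0,20,0,0,-0.185],[0,0,25,0,0,-0.185],[0,0,12,0,0,-0.185],[0,0,0,0,0,0],[0,0,0,0,0,0]]}}

```text
time: 27.58
tool_pos: [617.6, -124.2, 58.4]
tcp_rot: [-180.0, 0.0, 119.8]
ft_force: [0.3, -0.3, -0.6]
finger_gap: 85.2
grip_force: 0.0
```

```bash
python3 - <<'E'
from h import *
to(618,-124.2,2,120)
s=r.snapshot("side");a=s["img"][190:310,340:470];s=r.snapshot("top");b=s["img"][100:220,290:420]
cv2.imwrite("pics/s11.png",cv2.resize(np.hstack([a,b]),None,fx=3,fy=3))
E
```

```text
at [ 617.6 -124.2   58.4] [-179.99    0.    119.75] tool d [-0.2  0.4 56.4] turn -0.004 t 27.575
```

View pics/s11.png

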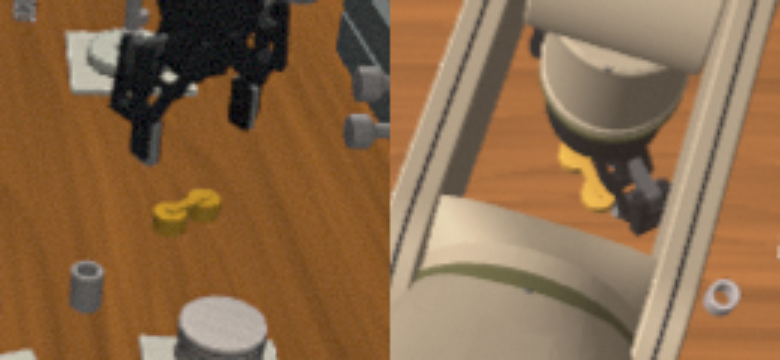

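The fingers stand on the float's line over both drums, so I'll descend and grip softly.

Emit:
{"op": "send_rows", "data": {"increments": [[0,0.4,22,0,0,0],[0,0,20,0,0,0],[0,0,10,0,0,0],[0,0,5,0,0,0],[0,0,0,0,0,0]]}}

```text
time: 28.3
tool_pos: [617.7, -123.5, 0.9]
tcp_rot: [-180.0, -0.0, 120.0]
ft_force: [-0.4, 0.1, 1.1]
finger_gap: 85.7
grip_force: 0.0
```

Emit:
{"op": "send_rows", "data": {"increments": [[0,0,0,0,0,0],[0,0,0,0,0,0],[0,0,0,0,0,0],[0,0,0,0,0,0],[0,0,0,0,0,0]], "grip": 1, "grip_force": 20}}

```text
time: 28.92
tool_pos: [618.7, -123.7, 2.4]
tcp_rot: [179.9, 0.1, 120.0]
ft_force: [-0.5, 0.5, 4.9]
finger_gap: 58.7
grip_force: 21.5
```

Emit:
{"op": "send_rows", "data": {"increments": [[0,0,0,0,0,0],[0,0,0,0,0,0]]}}

```text
time: 29.18
tool_pos: [618.7, -123.8, 2.5]
tcp_rot: [179.9, 0.1, 120.0]
ft_force: [-0.7, 0.1, 5.4]
finger_gap: 58.8
grip_force: 21.5
```

Emit:
{"op": "send_rows", "data": {"increments": [[0,0,-5,0,0,0],[0,0,-15,0,0,0],[0,0,-30,0,0,0],[0,0,-30,0,0,0],[0,0,-15,0,0,0]]}}

```text
time: 29.8
tool_pos: [619.2, -123.9, 99.4]
tcp_rot: [179.9, 0.2, 120.0]
ft_force: [-0.1, -0.5, -0.6]
finger_gap: 58.9
grip_force: 21.6
```

```bash
python3 - <<'E'
from h import *
print(r.sense()["ft_force"],r.sense()["finger_gap"])
to(446.1,-326,95,105.3)
s=r.snapshot("side");a=s["img"][150:290,340:470];
cv2.imwrite("pics/s12.png",cv2.resize(a,None,fx=3,fy=3))
E
```

```text
[-0.14512036 -0.48072618 -0.63059529] 58.87790942394492
at [ 619.2 -123.9   99.4] [1.7985e+02 1.5000e-01 1.2002e+02] tool d [ -88.4 -251.     4.4] turn 0.257 t 29.8
```

View pics/s12.png

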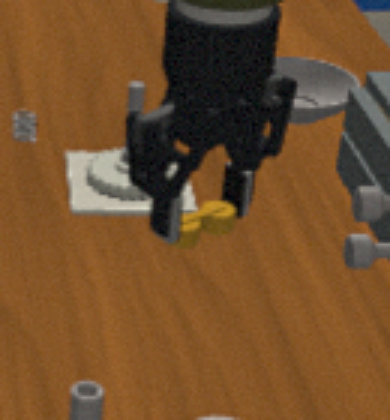

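The float is held level between the tips. I'll carry it to its board, then turn it.

Emit:
{"op": "send_rows", "data": {"increments": [[-8,-22,0,0,0,0],[-15,-42,0,0,0,0],[-17,-48,0,0,0,0],[-17,-48,0,0,0,0],[-15,-44,0,0,0,0]]}}

```text
time: 30.48
tool_pos: [474.1, -289.1, 94.5]
tcp_rot: [-179.9, -0.1, 120.0]
ft_force: [1.2, -0.0, -0.5]
finger_gap: 59.2
grip_force: 21.7
```

Emit:
{"op": "send_rows", "data": {"increments": [[-11,-32,0,0,0,0],[-5.4,-15,0,0,0,0],[0,0,0,0,0,0.13],[0,0,0,0,0,0.127],[0,0,0,0,0,0]]}}

```text
time: 31.1
tool_pos: [444.3, -325.1, 95.4]
tcp_rot: [-180.0, -0.1, 105.4]
ft_force: [1.3, -0.2, 0.8]
finger_gap: 58.7
grip_force: 21.7
```

Emit:
{"op": "send_rows", "data": {"increments": [[0,0,20,0,0,0],[0,0,30,0,0,0],[0,0,17,0,0,0],[0,0,8,0,0,0],[0,0,0,0,0,0]]}}

```text
time: 31.72
tool_pos: [444.7, -325.5, 21.1]
tcp_rot: [-180.0, -0.0, 105.3]
ft_force: [0.1, -0.6, -0.3]
finger_gap: 58.8
grip_force: 21.7
```

```bash
python3 - <<'E'
from h import *
print(r.sense()["ft_force"],r.sense()["finger_gap"])
to(446.1,-326,8.5,105.3)
s=r.snapshot("side");a=s["img"][260:360,270:400];s=r.snapshot("top");b=s["img"][190:290,390:520]
cv2.imwrite("pics/s13.png",cv2.resize(np.hstack([a,b]),None,fx=3,fy=3))
E
```

```text
[ 0.07992366 -0.56155004 -0.34647606] 58.83945223309581
at [ 444.7 -325.5   21.1] [-1.7998e+02 -3.0000e-02  1.0534e+02] tool d [-0.9  1.2 12.6] turn 0.001 t 31.725
```

View pics/s13.png

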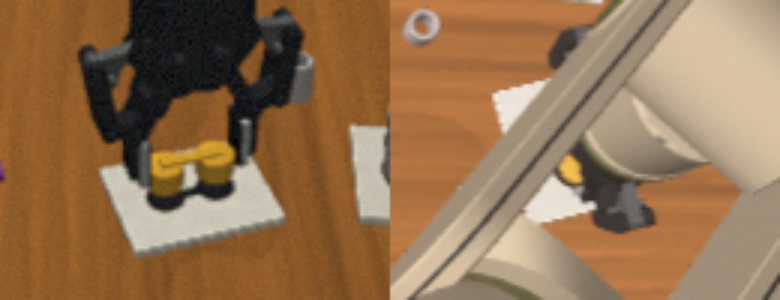

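The float is level over its silhouette and lined up. I'll lower it and release.

Emit:
{"op": "send_rows", "data": {"increments": [[-0.5,1,6,0,0,0],[0,0,3,0,0,0],[0,0,1.5,0,0,0],[0,0,0,0,0,0]]}}

```text
time: 32.33
tool_pos: [445.8, -325.8, 10.6]
tcp_rot: [-180.0, -0.0, 105.3]
ft_force: [0.3, 0.3, -0.1]
finger_gap: 58.2
grip_force: 21.7
```

Emit:
{"op": "send_rows", "data": {"increments": [[0,0,0.7,0,0,0],[0,0,0.7,0,0,0],[0,0,0,0,0,0]]}}

```text
time: 32.7
tool_pos: [445.9, -325.9, 9.4]
tcp_rot: [-180.0, -0.0, 105.3]
ft_force: [-0.3, -0.1, -0.2]
finger_gap: 58.9
grip_force: 21.7
```

Emit:
{"op": "send_rows", "data": {"increments": [[0,0,0.6,0,0,0],[0,0,0.6,0,0,0],[0,0,0,0,0,0]]}}

```text
time: 33.08
tool_pos: [446.0, -326.0, 8.5]
tcp_rot: [180.0, 0.0, 105.3]
ft_force: [-1.3, 1.5, 4.0]
finger_gap: 58.8
grip_force: 22.0
```

Emit:
{"op": "send_rows", "data": {"increments": [[0,0,0,0,0,0],[0,0,0,0,0,0],[0,0,0,0,0,0],[0,0,0,0,0,0],[0,0,0,0,0,0]], "grip": -1}}

```text
time: 33.7
tool_pos: [445.9, -325.9, 8.2]
tcp_rot: [-180.0, -0.0, 105.3]
ft_force: [0.5, -0.4, 0.5]
finger_gap: 85.5
grip_force: 0.0
```

Emit:
{"op": "send_rows", "data": {"increments": [[0,0,-15,0,0,0],[0,0,-35,0,0,0],[0,0,-45,0,0,0],[0,0,-45,0,0,0],[0,0,-45,0,0,0]]}}

```text
time: 34.33
tool_pos: [445.9, -325.9, 196.1]
tcp_rot: [180.0, 0.1, 105.3]
ft_force: [-0.2, -0.7, -0.7]
finger_gap: 85.6
grip_force: 0.0
```

Emit:
{"op": "send_rows", "data": {"increments": [[-35,12,0,0,0,0],[-50,18,0,0,0,0],[-55,18,0,0,0,0],[-55,18,0,0,0,0],[-40,12,0,0,0,0]]}}

```text
time: 34.95
tool_pos: [583.9, -533.7, 194.2]
tcp_rot: [180.0, 0.1, 105.3]
ft_force: [-0.0, 0.4, 0.6]
finger_gap: 85.4
grip_force: 0.0
```

```bash
python3 - <<'E'
from h import *
t=r.snapshot("top");s=r.snapshot("side")
for v in (t,s):
  C=cloud(v)
  for n,x,y,rad,lo,hi in(("crank webs",442,120,45,45,75),("cam shaft",614,124,20,60,105),("piston",600,-313,40,48,70),("float",446,-326,45,15,32),("spring",527,218,20,8,40),("socket",528,-221,20,20,40)):
    m=(np.hypot(C[...,0]-x,C[...,1]-y)<rad)&(C[...,2]>lo)&(C[...,2]<hi);P=C[m]
    if len(P)>4:print(n,len(P),P.mean(0).round(1),np.round(cv2.minAreaRect(P[:,:2].astype(np.float32))[:2],1),round(pca(P),1))
a=t["img"][120:290,110:490];cv2.imwrite("pics/f.png",cv2.resize(a,None,fx=2.1,fy=2.1))
print(r.sense()["time"])
E
```

```text
crank webs 336 [441.2 119.6  62.5] [[439.6 119.4]
 [ 39.7  83.6]] 86.8
cam shaft 72 [612.6 123.2  91. ] [[614.4 124. ]
 [ 13.1  13.9]] -175.7
piston 534 [ 600.3 -312.3   56.8] [[ 601.1 -313.2]
 [  52.8   54.1]] 163.9
float 245 [ 446.8 -325.4   23.2] [[ 446.2 -325.7]
 [  58.9   24.6]] -166.3
spring 80 [526.6 217.7  22.7] [[526.5 218.7]
 [ 20.8  20.9]] 53.6
socket 75 [ 527.8 -221.2   28.6] [[ 528.3 -220.8]
 [  21.3   21. ]] 139.9
crank webs 163 [443.1 111.7  59. ] [[443.4 118.4]
 [ 48.9  29.7]] 88.4
cam shaft 79 [614.6 119.9  83.3] [[615.3 121.2]
 [ 13.8  17.9]] 173.5
piston 51 [ 587.  -322.7   52.8] [[ 600.9 -321.6]
 [  53.4   33.5]] -156.3
float 263 [ 446.1 -329.6   21. ] [[ 446.2 -327. ]
 [  59.5   26.5]] -164.2
spring 52 [527.4 215.2  19.7] [[527.6 216.6]
 [ 18.4  25.6]] 100.4
socket 91 [ 527.9 -223.8   26.2] [[ 527.7 -222.8]
 [  21.3   21.6]] 77.2
35.05
```

View pics/f.png

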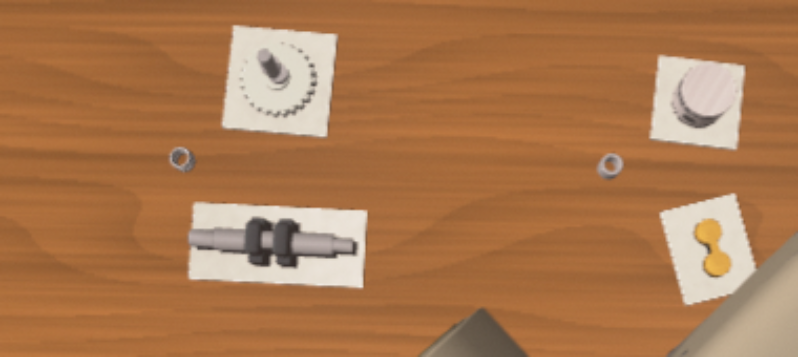

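All four parts sit centred on their boards, and the spring and socket haven't moved. I'm handing in.

```bash
python3 -c "
from bench import r
print(r.hand_in())"
```

```text
the job is handed in; nothing more can be done
None
```

I handed the job in at about 35 s: the crankshaft, camshaft, piston and float each rest centred and upright on their own boards, with the crankshaft and float lined up and the valve spring and socket unmoved; the hand-in gave no verdict.

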